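# Tip the chopping block down and seat it against the stop

## Robot

A 6-joint arm with a two-finger parallel gripper is mounted at the origin on the work surface. World frame = base frame: x ahead of the robot, y to its left, z up, the work surface at z = 0. Lengths are in m, angles in rad, forces in N, time in s.
With the tool pointing down it reaches from about 0.275 to 0.85 m from the base axis. Payload 19 kg.
Tool frame: the origin (TCP) lies on the mounting face of the last link; the fingertips stand 173 mm ahead of it and the grasp point (between the pads) lies 155 mm ahead of it; z points along the fingers, y is the line along which they close (so a half turn about z gives the same grasp; the last joint's range is limited). The gripper opens to 85 mm and grips with 20 to 120 N. Pads are 22 mm wide; open, the fingers measure 114 mm over their backs; the gripper's body (76 mm by 85 mm) begins 54 mm behind the grasp point. The pads swing forward as they close: fully open they stand 13 mm farther back than shut.
Start: joints at [-1.285, 0.15, 1.437, -0, 1.554, -0.134], TCP at [0.234, -0.525, 0.405] pointing down, gripper open.
Joint ranges: [-2.8, 2.8], [-0.68, 2.1], [0.12, 2.68], [-1.39, 4.53], [0.16, 2.79], [-2.81, 2.81]. Speed limits (rad/s): [1.89, 1.89, 2.22, 3.01, 3.01, 3.01].

## Interface

Orientations are given as a rotation vector (axis times angle).
In Python, from plant import sensors, cams, ticket gives the robot as it stands.
- The arm moves only by the shell command python3 -m inch 'ROWS' [FORCE]. ROWS is JSON, a list of rows, each a list of 5 numbers: the closure, from 0 (fully open) to 1 (shut), then the shift along the tool's x, y, z in m, then the turn about the tool's z in rad. A call has 1 to 20 rows; each row is the pose to reach, as a shift and turn from the pose commanded when the call began, along the tool's axes at that moment; what a row does not reach only later rows make up. A row lasts 1/8 s, in which the tool goes at most 62.5 mm and 10.7 degrees, less where a joint would pass 70% of its speed; a pose out of reach is approached as far as the arm can. A call with a gripper value outside its range is refused whole. The fingers move at their own pace and stop on an object; FORCE is the grip in N (left out, the last holds). Time passes only in rows, so rows that repeat a pose let the fingers close. It gives the time, the measured TCP pose, the force, the opening and the grip force at its end, in the units of the state.
- sensors.sense(): the state, without advancing time (a new reading comes with each control period).
- cams.snapshot(name): name is "side" or "top" or "wrist"; returns a dict with "image" (400x640x3 uint8, blue, green, red), "mtx" (3x3 intrinsics, pixels), "eye" and "rotation" of the camera in the world. Camera axes: x right, y down, z forward; pixel columns grow to the right and rows downward; lengths in m; the calibration is good to about 2 mm. A picture is of the moment at which its call begins. There is no depth.
- ticket.sign_off(): hands the job in; it is judged then, once.
The state is a dict: "time_s": time; "joint_positions": joint angles; "joint_vel": joint speeds; "tau": joint torques, N m; "ee_pos": TCP position; "tool_rot": TCP orientation; "ft_force": force on the tool from outside, world axes, zero at the start; "ft_torque": the same for the moment, N m; "grip_width": opening from 0.0 (shut) to 1.0 (fully open); "finger_force": force on a finger pad.
Only numpy, scipy, OpenCV 4.12 (cv2) and the standard library are available. Lean on these libraries where they do the work, as an engineer would, in place of code of your own. Each camera call takes 0.05 s, during which the arm holds its last target. There are 200 camera calls.

## Task

Get the chopping block ready for one-handed cutting: it stands on its long edge on the rubber mat, so push it over towards the steel stop strip until it lies flat on the mat with its grooved face up, then push it along the mat until its leading long edge is flush against the strip and does not stick out past either end of it. Only push the block, never lift it off the mat, and leave the canister and the bowl where they are.

Things in the scene. Friction and masses are not known exactly. Their poses are not given: they have to be found in the camera images.
- block: Loose wooden chopping block, 36 mm thick (its x), 220 mm long (y), 160 mm high (z) standing on its long edge on the mat; 0.65 to 0.95 kg. Origin: centre of the face it stands on at the start. The face at -x has a dark rectangular juice groove and looks away from the strip; +x looks towards it, turned up to 0.2 rad. Tipped flat, +z points to the strip and -x up.
- block_top (a point): Centre of the block's upper 36 x 220 mm face as it stands (160 mm along block z from its origin); after tipping, the middle of the leading long edge face that goes against the strip. Axes as the block's. Lying flat, the block slides under a push of about 4 to 10 N.
- block_foot (a point): Middle of the block's lower +x edge (18 mm along block x from its origin). Pushed near its top, the free-standing block pivots on this edge, is past its balance at about 13 degrees and then falls by itself. The edge stays at mat height (4 mm) all through the job.
- stop (a point): Fixed steel stop strip, 320 mm long, 12 mm thick, rising 22 mm above the mat. The point: middle of its face towards the block, at the mat's top (4 mm above the counter). x points level from the mat into the strip (the way to push), y along it, z up. The fixed black rubber mat, 4 mm thick, reaches 325 mm back (-x) and 180 mm to each side.
- canister: Bystander: white ceramic canister with a twist cap, 100 mm across, 167 mm high, on one side of the mat (either side). Origin: centre of its underside, z up.
- bowl: Bystander: clear glass bowl, 140 mm across the rim, 65 mm high, on one side of the mat (either side). Origin: centre of its underside, z up.
Things that resemble listed ones, but are neither listed nor needed, are in the scene too. What is meant by the block is not blue, and is the larger of those in its own colour.

How it is judged:
On the way, in this order (a step that is already met when the one before it is completed fails the run):
1. the block has been tipped over towards the strip and lies flat on the mat, grooved face up (angle between block's own x axis and vertical above 3.07 rad and height (world z) of block_top below 0.03 m), for 0.2 s.
2. the flat block's leading edge is flush against the stop strip (all of step 1 and x of block_top in the frame of stop between -0.006 and 0.004 m and angle between the z axis of block and the x axis of stop, either way round below 0.06 rad and y of block_top in the frame of stop between -0.05 and 0.05 m), for 0.2 s.
At the end, for the whole second after the job is handed in: The block lies flat on the mat (within 4 degrees), grooved face up, at rest, its leading long edge within 6 mm of the stop strip and parallel to it within 0.06 rad, its middle within 50 mm of the strip's middle so that it does not stick out past the strip's ends (all of step 2 and linear speed of block below 0.01 m/s and angular speed of block below 0.05 rad/s); the robot touches nothing.
It fails at once if the block is lifted off the mat or tipped the wrong way (its pivot edge more than 24 mm above the counter, 20 mm above the mat) (height (world z) of block_foot above 0.024 m).
It fails at once if the canister is moved more than 20 mm or tipped (distance of canister from where it was at the start of the episode above 0.02 m or angle between canister's own z axis and vertical above 0.2 rad).
It fails at once if the bowl is moved more than 20 mm or tipped (distance of bowl from where it was at the start of the episode above 0.02 m or angle between bowl's own z axis and vertical above 0.2 rad).
It also fails if it takes over 45 s, if anything falls off the work surface, if the arm or the gripper's body presses on something with over 40 N, if the wrist force passes 120 N, or if a joint passes its speed limit or range.

## Working session

There is one attempt and no reset: what is moved stays moved. The work goes in short steps, Python scripts to look and compute and a shell command to move; the robot and the scene stay as the last step left them, time stands still between calls to the robot, and variables do not carry over. Pictures are saved under pics/ and viewed, at most 10 in all, crops included, and the job is handed in when it is done.

```bash
mkdir -p pics; ls; python3 - <<'E'
from plant import sensors,cams
import cv2,numpy as np
for n in("top","side"):
    s=cams.snapshot(n);cv2.imwrite(f"pics/{n}0.png",s["image"]);print(n,s["mtx"].tolist(),np.round(s["eye"],4).tolist(),np.round(s["rotation"],4).tolist())
t=sensors.sense();print(t["ee_pos"],t["tool_rot"],t["time_s"],t["ft_force"])
E
```

```text
pics
top [[361.86219951953774, 0.0, 326.6484578922958], [0.0, 361.86219951953774, 203.1109856437728], [0.0, 0.0, 1.0]] [0.3366, 0.042, 0.9948] [-2.1498, 2.1341, -0.2142]
side [[450.87661840358123, 0.0, 319.8537617564409], [0.0, 450.87661840358123, 194.8627092750747], [0.0, 0.0, 1.0]] [0.3415, 0.8012, 0.8546] [-0.2201, 2.8157, -1.2194]
[ 0.23432928 -0.52504611  0.40414051] [-3.07154346e+00 -6.54334854e-01  1.34799949e-04] 0.1 [-0.19872573  0.66309745 -0.4047768 ]
```

View pics/top0.png

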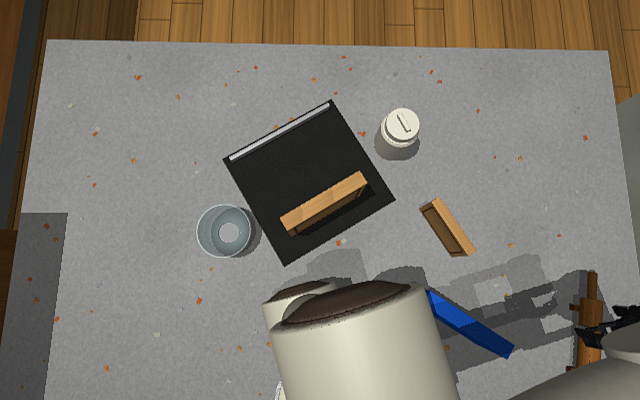

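View pics/side0.png

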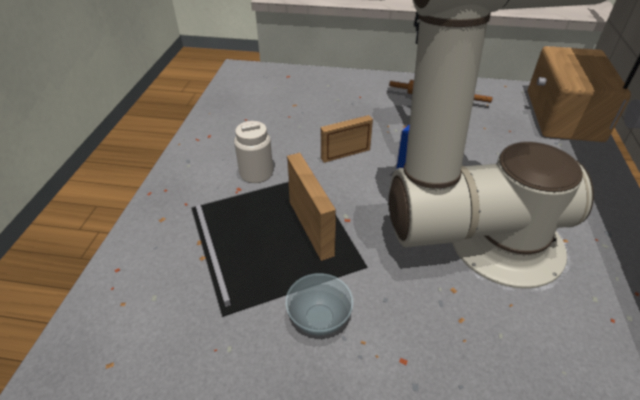

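The top view shows these candidates:
- Wooden block on the mat at (325,203).
- Smaller wooden one off the mat at (447,228).
- Blue one at (470,322).

The one on the mat is meant: it is wooden, the larger of its colour, and its groove faces away from the strip at (280,132). The canister is at (401,130) and the bowl at (226,231).

```bash
cat > h.py <<'E'
from plant import sensors,cams
import cv2,numpy as np
from scipy.spatial.transform import Rotation as R
def ray(s,px,z):
    Rm=np.array(s["rotation"]); Rm=R.from_rotvec(Rm).as_matrix() if Rm.ndim==1 else Rm
    d=(Rm@np.linalg.inv(s["mtx"])@np.c_[np.atleast_2d(px),np.ones(len(np.atleast_2d(px)))].T).T
    e=np.array(s["eye"]); return e+d*((z-e[2])/d[:,2])[:,None]
def big(m,n=1):
    c,_=cv2.findContours(m.astype(np.uint8),cv2.RETR_EXTERNAL,cv2.CHAIN_APPROX_NONE)
    return sorted(c,key=cv2.contourArea)[-n:][::-1]
E
python3 - <<'E'
from h import *
s=cams.snapshot("top");im=s["image"];hsv=cv2.cvtColor(im,cv2.COLOR_BGR2HSV);H,S,V=cv2.split(hsv)
roi=np.zeros(V.shape,bool);roi[90:275,215:400]=1
def box(m,z,name):
    c=big(m)[0];b=cv2.boxPoints(cv2.minAreaRect(c));w=ray(s,b,z);r=cv2.minAreaRect((ray(s,c[:,0],z)[:,:2]*1000).astype(np.float32))
    print(name,b.round(1).tolist(),np.round(r[0],1),np.round(r[1],1),round(r[2],1))
box(roi&(S<60)&(V>120)&(np.indices(V.shape)[0]<165)&(np.indices(V.shape)[1]<332)&(cv2.morphologyEx((V<60).astype(np.uint8),cv2.MORPH_CLOSE,np.ones((15,15)))>0),.026,"strip")
box(roi&(V<50),.004,"mat")
for v in(120,140,160): box(roi&(S>70)&(H<25)&(V>v),.164,"blocktop")
cr=cv2.resize(im[90:280,190:480],None,fx=2.7,fy=2.7,interpolation=cv2.INTER_CUBIC);cv2.imwrite("pics/crop.png",cr)
E
```

```text
strip [[228.1999969482422, 156.5], [327.29998779296875, 101.69999694824219], [329.3999938964844, 105.5], [230.3000030517578, 160.3000030517578]] [712.6 150.7] [ 12.5 319.6] 31.3
mat [[220.3000030517578, 160.1999969482422], [331.6000061035156, 93.4000015258789], [395.29998779296875, 199.39999389648438], [283.8999938964844, 266.20001220703125]] [578.6  68.9] [348.2 360.5] 31.4
blocktop [[278.79998779296875, 217.3000030517578], [358.8999938964844, 169.1999969482422], [366.8999938964844, 182.5], [286.70001220703125, 230.60000610351562]] [491.   28.7] [ 36.3 219.6] 31.8
blocktop [[278.8999938964844, 217.5], [359.0, 169.39999389648438], [366.8999938964844, 182.5], [286.70001220703125, 230.60000610351562]] [490.8  28.7] [ 36.1 219.4] 31.8
blocktop [[279.29998779296875, 217.8000030517578], [359.3999938964844, 170.3000030517578], [366.79998779296875, 182.8000030517578], [286.70001220703125, 230.3000030517578]] [490.3  28.2] [ 34.2 219.1] 31.6
```

View pics/crop.png

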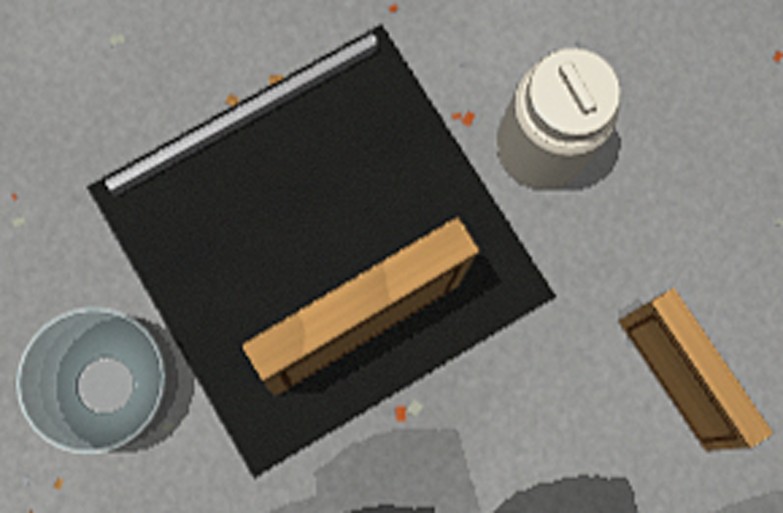

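The crop confirms it: the grooved block on the mat (centre about (345,300) in the crop) is clearly larger than the loose one (690,370). The block is already nearly parallel to the strip and needs about 69 mm of sliding after it is tipped. Next I work out the approach.

```bash
cat >> h.py <<'E'
a=np.radians(31.4);U=np.array([np.cos(a),np.sin(a),0]);W=np.array([-U[1],U[0],0])
STOP=np.array([.7126,.1507,.004])-.006*U
def info(target=None):
    t=sensors.sense();p=np.array(t["ee_pos"]);M=R.from_rotvec(t["tool_rot"]).as_matrix()
    d=p-STOP;print("t",round(t["time_s"],2),"stopframe TCP",(d@U).round(4),(d@W).round(4),p[2].round(4),"yaw x",np.degrees(np.arctan2(M[1,0],M[0,0])).round(2),"F",np.round(t["ft_force"],1))
    if target is not None:
        g=STOP+target[0]*U+target[1]*W;g[2]=target[2];print("tool shift",(M.T@(g-p)).round(4),"turn",round(np.arctan2(M[1,0],M[0,0])-a,4))
E
python3 -c "
from h import *
info((-.315,.011,.404));info((-.315,.011,.300))"
```

```text
t 0.15 stopframe TCP -0.7543 -0.3276 0.4042 yaw x 24.05 F [-0.8 -0.   0.7]
tool shift [ 0.3924 -0.392   0.0006] turn -0.1282
t 0.15 stopframe TCP -0.7543 -0.3276 0.4042 yaw x 24.05 F [-0.8 -0.   0.7]
tool shift [ 0.3924 -0.3919  0.1046] turn -0.1282
```

```bash
python3 -m inch '[[0,0.039,-0.039,0,-0.01],[0,0.078,-0.078,0,-0.03],[0,0.118,-0.118,0,-0.04],[0,0.157,-0.157,0,-0.06],[0,0.196,-0.196,0,-0.08],[0,0.235,-0.235,0,-0.09],[0,0.275,-0.275,0,-0.11],[0,0.314,-0.314,0,-0.128],[0,0.353,-0.353,0,-0.128],[0,0.392,-0.392,0,-0.128],[0,0.392,-0.392,0,-0.128],[0,0.392,-0.392,0.05,-0.128],[0,0.392,-0.392,0.104,-0.128],[0,0.392,-0.392,0.104,-0.128],[0,0.392,-0.392,0.104,-0.128],[0,0.392,-0.392,0.104,-0.128]]' && python3 - <<'E'
from h import *
info()
for n in("top","side"):cv2.imwrite(f"pics/{n}1.png",cams.snapshot(n)["image"])
a=cv2.imread("pics/side1.png");cv2.imwrite("pics/c1.png",cv2.resize(a[100:320,180:450],None,fx=2.5,fy=2.5))
E
```

```text
time_s: 2.15
ee_pos: [0.433, -0.0076, 0.3028]
tool_rot: [3.023, 0.849, 0.004]
ft_force: [-0.3, -0.3, -0.3]
grip_width: 1.002
finger_force: 0.0
t 2.15 stopframe TCP -0.3151 0.0105 0.3028 yaw x 31.37 F [-0.3 -0.3 -0.3]
```

View pics/c1.png

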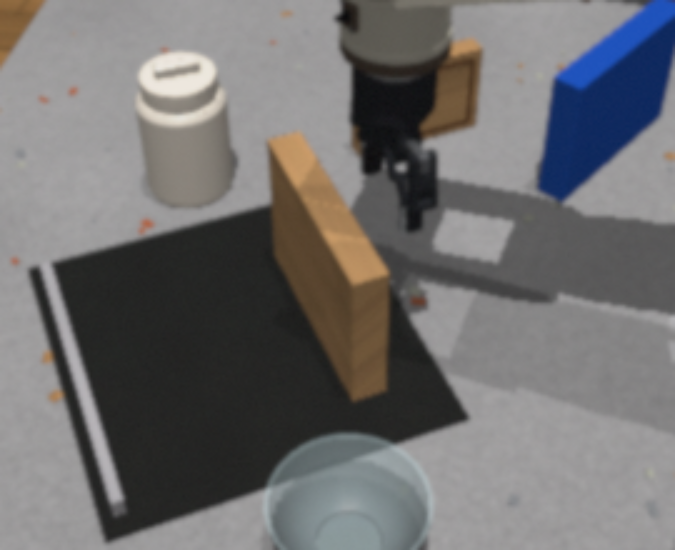

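The gripper is behind the block (fingertips at about (413,222) in the crop), the two fingers stand spread along its face, and the tips are below its top. Now I push slowly.

```bash
python3 -m inch '[[0,0.01,0,0,0],[0,0.02,0,0,0],[0,0.03,0,0,0],[0,0.035,0,0,0],[0,0.04,0,0,0],[0,0.045,0,0,0],[0,0.05,0,0,0],[0,0.055,0,0,0],[0,0.06,0,0,0]]' && python3 - <<'E'
from h import *
info()
s=cams.snapshot("side")["image"];cv2.imwrite("pics/c2.png",cv2.resize(s[100:320,180:450],None,fx=2.5,fy=2.5))
E
```

```text
time_s: 3.38
ee_pos: [0.484, 0.0241, 0.3007]
tool_rot: [-3.024, -0.85, -0.0]
ft_force: [0.0, -0.0, -0.3]
grip_width: 1.002
finger_force: 0.2
t 3.38 stopframe TCP -0.2551 0.011 0.3007 yaw x 31.38 F [ 0.  -0.  -0.3]
```

View pics/c2.png

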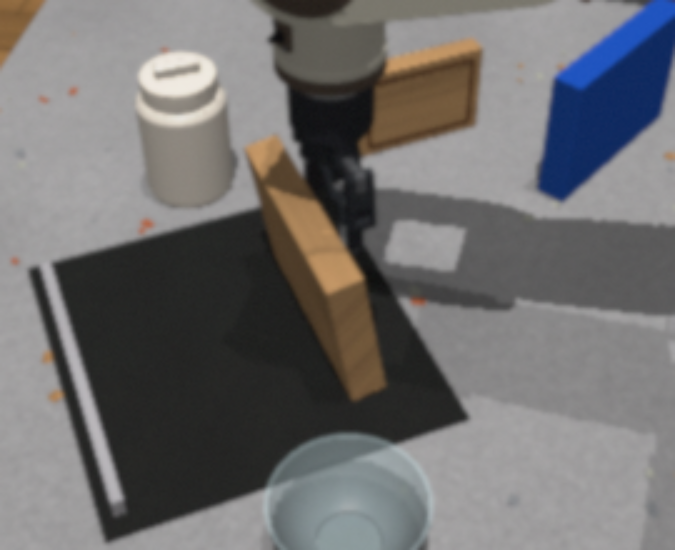

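The block is tilting about its lower front edge, which is still near (358,395) in the crop, and it has not slid. I keep pushing past the balance point, then wait for it to fall.

```bash
python3 -m inch '[[0,0.005,0,0,0],[0,0.01,0,0,0],[0,0.015,0,0,0],[0,0.02,0,0,0],[0,0.024,0,0,0],[0,0.024,0,0,0],[0,0.024,0,0,0],[0,0.024,0,0,0],[0,0,0,0,0],[0,-0.03,0,0,0],[0,-0.06,0,0,0],[0,-0.06,0,0,0]]' && python3 - <<'E'
from h import *
info()
s=cams.snapshot("side")["image"];cv2.imwrite("pics/c3.png",cv2.resize(s[100:320,180:450],None,fx=2.5,fy=2.5))
E
```

```text
time_s: 4.92
ee_pos: [0.4314, -0.0079, 0.301]
tool_rot: [3.025, 0.848, 0.001]
ft_force: [0.2, -0.4, -0.2]
grip_width: 1.0
finger_force: 0.0
t 4.92 stopframe TCP -0.3167 0.0111 0.301 yaw x 31.31 F [ 0.2 -0.4 -0.2]
```

View pics/c3.png

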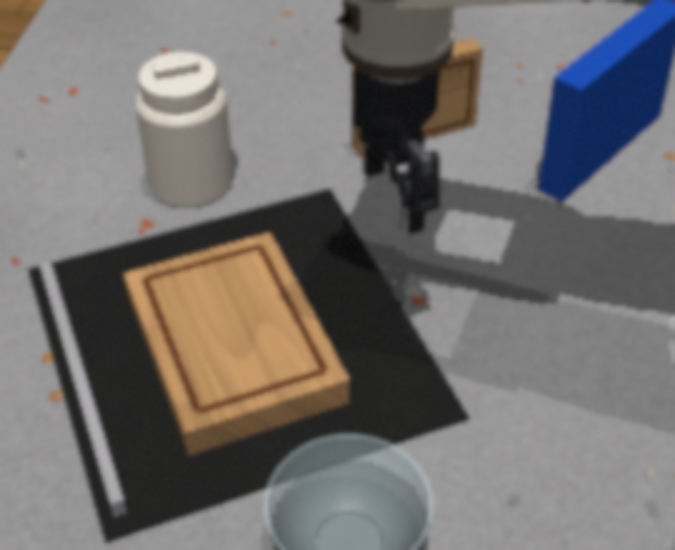

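The block lies flat with the groove up, its top face spanning about (125,270) to (348,380) in the crop. I measure its pose.

```bash
cat > m.py <<'E'
from h import *
for n,(r0,r1,c0,c1) in(("top",(90,275,215,400)),("side",(185,300,190,350))):
    s=cams.snapshot(n);H,S,V=cv2.split(cv2.cvtColor(s["image"],cv2.COLOR_BGR2HSV))
    m=np.zeros(V.shape,bool);m[r0:r1,c0:c1]=1
    m&=(S>70)&(H<25)&(V>(100 if n=="top" else 150))
    c=big(m)[0][:,0];w=(ray(s,c,.04)-STOP);q=(np.c_[w@U,w@W]*1000).astype(np.float32)
    r=cv2.minAreaRect(q);print(n,np.round(r[0],1),np.round(r[1],1),round(r[2],2),"x range",q[:,0].min().round(1),q[:,0].max().round(1))
info()
E
python3 m.py; python3 -c "
from h import *
info((-.262,.011,.175))"
```

```text
top [-146.   12.] [160.4 219.8] 0.33 x range -226.8 -65.2
side [-145.3   12.5] [157.8 219.1] 0.41 x range -224.8 -65.9
t 5.08 stopframe TCP -0.315 0.0109 0.3009 yaw x 31.38 F [-0.3  0.3 -1.5]
t 5.08 stopframe TCP -0.315 0.0109 0.3009 yaw x 31.38 F [-0.3  0.3 -1.5]
tool shift [ 5.30e-02 -1.00e-04  1.26e-01] turn -0.0004
```

```bash
python3 -m inch '[[0,0,0,0.04,0],[0,0,0,0.08,0],[0,0,0,0.11,0],[0,0,0,0.126,0],[0,0.03,0,0.126,0],[0,0.055,0,0.126,0],[0,0.07,0,0.126,0],[0,0.078,0,0.126,0],[0,0.084,0,0.126,0],[0,0.09,0,0.126,0],[0,0.096,0,0.126,0],[0,0.102,0,0.126,0],[0,0.108,0,0.126,0],[0,0.114,0,0.126,0],[0,0.12,0,0.126,0],[0,0.126,0,0.126,0],[0,0.132,0,0.126,0],[0,0.132,0,0.126,0]]' && python3 m.py
```

```text
time_s: 7.32
ee_pos: [0.5451, 0.0613, 0.1746]
tool_rot: [-3.024, -0.85, 0.001]
ft_force: [-0.8, 0.3, 0.2]
grip_width: 1.0
finger_force: 0.2
top [-42.3 108.8] [ 47.6 101.7] 56.42 x range -96.9 -11.8
side [-91.9  10.7] [115.9 177.2] 0.31 x range -150.3 -34.0
t 7.42 stopframe TCP -0.1836 0.011 0.1747 yaw x 31.38 F [-0.2 -0.2  0.5]
```

About 12 mm is left. I close the gap in small steps and watch the force.

```bash
python3 -m inch '[[0,0.003,0,0,0],[0,0.006,0,0,0],[0,0.009,0,0,0],[0,0.009,0,0,0]]' && python3 -m inch '[[0,0.0015,0,0,0],[0,0.003,0,0,0]]' && python3 -c "
from h import *
info()"
```

```text
time_s: 7.92
ee_pos: [0.5526, 0.0659, 0.1747]
tool_rot: [3.024, 0.85, -0.001]
ft_force: [-3.3, -1.8, 0.4]
grip_width: 1.003
finger_force: 2.1
time_s: 8.18
ee_pos: [0.555, 0.0674, 0.1747]
tool_rot: [3.024, 0.85, -0.002]
ft_force: [-7.7, -5.2, 4.2]
grip_width: 1.001
finger_force: 4.4
t 8.18 stopframe TCP -0.172 0.011 0.1747 yaw x 31.38 F [-7.7 -5.2  4.2]
```

```bash
python3 -m inch '[[0,0.001,0,0,0],[0,0.002,0,0,0]]' && python3 -m inch '[[0,0.001,0,0,0],[0,0.001,0,0,0],[0,0.001,0,0,0]]'
```

```text
time_s: 8.43
ee_pos: [0.5559, 0.0679, 0.1747]
tool_rot: [3.024, 0.85, -0.008]
ft_force: [-28.2, -17.3, 18.9]
grip_width: 1.006
finger_force: 16.3
time_s: 8.8
ee_pos: [0.5562, 0.068, 0.1747]
tool_rot: [3.024, 0.849, -0.011]
ft_force: [-32.0, -18.2, 21.5]
grip_width: 0.996
finger_force: 18.6
```

The force has risen sharply, so the block is against the strip. I back off, lift and check.

```bash
python3 -m inch '[[0,-0.005,0,0,0],[0,-0.02,0,0,0],[0,-0.05,0,0,0],[0,-0.1,0,0,0],[0,-0.1,0,-0.05,0],[0,-0.1,0,-0.11,0],[0,-0.12,0,-0.16,0],[0,-0.12,0,-0.16,0],[0,-0.12,0,-0.16,0]]' && python3 m.py && python3 -c "
from h import *
s=cams.snapshot('side')['image'];cv2.imwrite('pics/c4.png',cv2.resize(s[100:320,180:450],None,fx=2.5,fy=2.5))"
```

```text
time_s: 9.93
ee_pos: [0.4551, 0.0066, 0.3342]
tool_rot: [-3.024, -0.849, -0.0]
ft_force: [-0.5, 0.7, -0.6]
grip_width: 0.999
finger_force: 0.0
top [-80.3  11.2] [179.8 119.1] 89.91 x range -139.7 -20.6
side [-80.   11.9] [219.  159.7] 89.65 x range -159.7 -0.5
t 10.03 stopframe TCP -0.2886 0.0112 0.3335 yaw x 31.39 F [-1.   0.7  0.3]
```

View pics/c4.png

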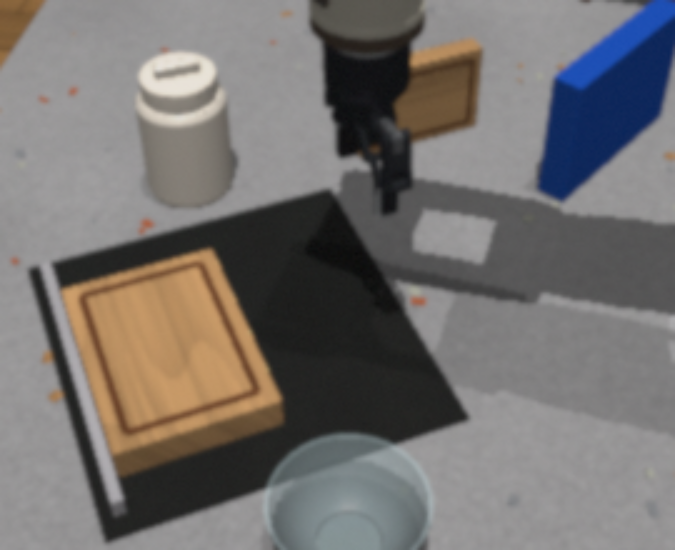

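The block lies flat against the strip, with its edge along about (62,290) to (120,470) in the crop. It measures 0.5 mm from the strip, 12 mm off its middle and parallel to it. The robot is clear of everything.

```bash
python3 -c "
from plant import ticket
print(ticket.sign_off())"
```

```text
the job is handed in; nothing more can be done
None
```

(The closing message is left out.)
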